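Unclip the filter housing cover and stand the spent cartridge for inspection

ROBOT

A 6-joint arm with a two-finger parallel gripper is mounted at the origin on the work surface. World frame = base frame: x ahead of the robot, y to its left, z up, the work surface at z = 0. Lengths are in m, angles in rad, forces in N, time in s.
With the tool pointing down it reaches from about 0.375 to 0.9 m from the base axis. Payload 3.1 kg.
Tool frame: the origin (TCP) lies on the centre line of the jaws, within the pads' length; the fingertips stand robot.tip_reach ahead of it and the grasp point (between the pads) is the TCP (robot.tip_reach is the distance from the TCP to the fingertips, in m); z points along the fingers, y is the direction in which the jaws open and shut (so a half turn about z gives the same grasp; the last joint's range is limited). The gripper opens to 87 mm and grips with 3 to 60 N. Pads are 19 mm wide; open, the fingers measure 117 mm over their backs; the gripper's body (75 mm by 190 mm) begins 51 mm behind the grasp point.
Start: joints at [-1.367, 0.527, 1.433, -0, 1.181, -0.178], TCP at [0.233, -0.58, 0.242] pointing down, gripper open.
Joint ranges: [-3.08, 3.08], [-0.75, 2.2], [0.22, 2.44], [-1.43, 4.57], [0, 2.65], [-2.85, 2.85]. Speed limits (rad/s): [2.79, 2.79, 3.14, 3.14, 3.14, 3.14].

INTERFACE

Orientations are given as a unit quaternion [x, y, z, w].
In Python, from rig import telemetry, viewer, robot gives the robot as it stands. The module is installed in compiled form; this text tells all that it offers.
- The arm moves only by the tool step_arm, never from a script. Its argument "targets" is a list of rows, each an object of numbers: "dx", "dy", "dz": the shift along the tool's x, y, z in m; "rx", "ry", "rz": the turn, a rotation vector about the tool's x, y, z in degrees. In form: [{"dx": .., "dy": .., "dz": .., "rx": .., "ry": .., "rz": ..}, ...]. A call has exactly 5 rows; each row is the pose to reach, as a shift and turn from the pose measured when the call began, along the tool's axes at that moment; what a row does not reach only later rows make up. A row lasts 1/8 s, in which the tool goes at most 62.5 mm and 10.7 degrees, less where a joint would pass 70% of its speed; a pose out of reach is approached as far as the arm can. A call with a gripper value outside its range is refused whole. "gripper" is the opening, from 0 (shut) to 1 (fully open), set as the call begins (left out, the last holds). The fingers move at their own pace and stop on an object; "force" is the grip in N (left out, the last holds). Time passes only in rows, so rows that repeat a pose let the fingers close, or fill a call up. It gives the time, the measured TCP pose, the force and the opening at its end, in the units of the state.
- telemetry.get_obs(): the state, without advancing time (a new reading comes with each control period).
- viewer.camera(name): name is "scene" or "top" or "wrist"; returns a dict with "img" (420x560x3 uint8, blue, green, red), "depth" (420x560 float32, m along the optical axis (not along the pixel's ray), 0 where there is no reading), "K" (3x3 intrinsics, pixels), "R" (3x3) and "t" (3): a world point X has camera coordinates R X + t. Camera axes: x right, y down, z forward; pixel columns grow to the right and rows downward; lengths in m; the calibration is good to about 2 mm. A picture is of the moment at which its call begins.
- robot.hand_in(): hands the job in, once; it reports no verdict.
The state is a dict: "time": time; "q": joint angles; "joint_velocities": joint speeds; "joint_torque": joint torques, N m; "position": TCP position; "tool_rot": TCP orientation; "ft_force": force on the tool from outside, world axes, zero at the start; "moment": the same for the moment, N m; "grip_width": finger opening in m.
Only numpy, scipy, OpenCV 4.12 (cv2) and the standard library are available. Lean on these libraries where they do the work, as an engineer would, in place of code of your own. Each camera call takes 0.05 s, during which the arm holds its last target.

TASK

Pinch the two orange tabs on the filter housing's white cover together to unclip it, lift the cover off and lay it flat, tabs up, inside the blue tray. Then take the blue cartridge out of the housing and stand it upright on its black foot on the square aluminium plate, so that it stays standing by itself. Set both down gently rather than dropping them, and do not knock over or push aside the other things on the bench.

Things in the scene. Friction and masses are not known exactly. Their poses are not given: they have to be found in the camera images.
- cover_grip (a point): Midway between the two orange tab fins on the white cover; z up, y the pinch line (tab_left at +y), x along the fins. Fins: upright plates 30 mm long (x), 6 thick (y), 48 mm over their outer faces at rest, 34 pinched; from 7 mm above this point to 22 mm below it, where bridges run outward: keep fingertips above those. Clipped on: 161.5 mm above the bench. Pinched home, the tabs carry the cover.
- tab_left (a joint): Travel of the orange snap tab on the +y side (m): 0 = sprung out, hooked under the housing's lip; 0.007 = pinched in to its stop. Spring 2.5 N at rest to 6 N at the stop. The hook is clear of the lip beyond 0.0035; both hooks must be clear at once to lift the cover.
- tab_right (a joint): The same for the tab on the -y side.
- cover: White clip-on cover, 0.15 kg: flange 120 (x) by 130 (y) mm, dome 108 by 70 mm. Origin midway between its four leg feet (its lowest part, it stands on them when laid down), 87.5 mm below cover_grip; flange underside 16 mm and dome top 60 mm above it. Clipped on, the flange lies on the housing's rim; unclipped, it comes straight up.
- cartridge_mid (a point): Centre of the blue cartridge, 57.5 mm from either end, z along its axis from black foot to white cap (spin is of no account). At first under the cover, leaning 0.5 rad from vertical, top towards the housing's -x side, lying free on a ramp with its foot on a stop; it lifts straight up. Cap's centre 117 mm above the bench; ramp and side rails flank only its lower 75 mm.
- cartridge: The same cartridge, 0.12 kg, 115 mm long: foot 24 mm in diameter, 12 high; blue body 30 mm in diameter, 91 long; cap 24 mm in diameter, 12 high. Origin at the centre of the foot's underside, z along its axis towards the cap.
- housing: Grey filter housing, fixed: open-topped box 120 (x) by 130 (y) by 90 mm high, walls 6 mm, origin at the centre of its underside, axes along its sides. Cover off, the opening is 108 by 118 mm; at the rim, at the middle of the +y and -y walls, a lip 34 mm long stands 5 mm in.
- tray: The blue open tray for the cover, fixed: 165 (x) by 175 (y) mm outside, 18 mm high, walls and floor 4 mm; origin at the centre of its underside.
- plate: The square aluminium plate for the cartridge, fixed: 110 by 110 by 8 mm, origin at the centre of its underside; a dark disc marks its middle.
- bottle: Bystander: white bottle with a red cap, 60 mm in diameter, 190 mm tall, origin under its base.
- beaker: Bystander: glass beaker, 72 mm in diameter, 90 mm tall, origin under its base.
- spool: Bystander: aluminium spool, 54 mm in diameter, 42 mm tall, origin under its base.
- tape: Bystander: yellow tape ring lying flat, 70 mm in diameter, 20 mm tall, origin under its centre.
- screwdriver_grip (a point): Bystander: point on the handle of a lying screwdriver, 120 mm long.
- meter: Bystander: yellow hand-held meter lying flat, 120 (x) by 66 (y) by 36 mm, origin under its centre.
- partsbox: Bystander: flat grey parts box, 90 (x) by 120 (y) by 30 mm, origin under its centre.
Not all that is in view belongs to the job. What is shaped like the cover but green, red or turquoise is not meant.

How it is judged:
By the outcome, as a careful person would: the job done as asked, in the order asked, and still so for the second after the job is handed in, with the robot touching nothing.
It also fails if it takes over 54 s, if anything falls off the work surface, if the arm or the gripper's body presses on something with over 40 N, if the wrist force passes 120 N, or if a joint passes its speed limit or range.

## Working session

There is one attempt and no reset: what is moved stays moved. The work goes in short steps, Python scripts to look and compute and a tool call to move; the robot and the scene stay as the last step left them, time stands still between calls to the robot, and variables do not carry over. Pictures are saved under pics/ and viewed, and the job is handed in when it is done.

Besides the shell and the picture viewer there is one more tool, called after ">>>" by a JSON object that holds its "method" and its "body". step_arm: Moves the arm, as the interface text tells. Its arguments: {"type":"object","properties":{"targets":{"type":"array"},"gripper":{"type":"number"},"force":{"type":"number"}},"required":["targets"]}

```bash
mkdir -p pics; python3 - <<'E'
from rig import telemetry, viewer, robot
import cv2
print(telemetry.get_obs(), robot.tip_reach)
for n in ["scene","top","wrist"]:
    c=viewer.camera(n); cv2.imwrite(f"pics/{n}0.png",c["img"]); print(n,c["K"].round(1).tolist(),c["R"].round(3).tolist(),c["t"].round(3).tolist())
E
```

```text
{'time': 0.0, 'q': array([-1.36752443e+00,  5.28483789e-01,  1.43390453e+00, -3.29262732e-05,
        1.18134798e+00, -1.78490758e-01]), 'joint_velocities': array([-0.00125139,  0.0006538 ,  0.00015743, -0.00068437, -0.00053366,
       -0.00025755]), 'joint_torque': array([ 1.56794413e-04, -4.40042102e+01, -1.76592761e+01,  6.33917539e-02,
        5.82741061e-02, -1.61980224e-04]), 'position': array([ 0.23273239, -0.57931639,  0.24056003]), 'tool_rot': array([ 9.81835654e-01,  1.89730333e-01, -2.85026054e-05, -1.07154974e-03]), 'ft_force': array([ 0.33296129, -0.07648673, -0.60819954]), 'moment': array([ 0.02647002, -0.02975384, -0.01563622]), 'grip_width': 0.08683403841611427} 0.019
scene [[408.7, 0.0, 279.0], [0.0, 408.7, 201.9], [0.0, 0.0, 1.0]] [[-0.479, 0.878, 0.018], [0.635, 0.361, -0.683], [-0.606, -0.316, -0.73]] [0.307, -0.192, 1.415]
top [[501.9, 0.0, 283.5], [0.0, 501.9, 207.7], [0.0, 0.0, 1.0]] [[0.016, -1.0, 0.001], [-0.994, -0.016, -0.104], [0.104, 0.001, -0.995]] [-0.085, 0.483, 1.715]
wrist [[329.9, 0.0, 278.9], [0.0, 329.9, 210.8], [0.0, 0.0, 1.0]] [[0.372, -0.928, -0.001], [-0.886, -0.356, 0.298], [-0.277, -0.11, -0.954]] [-0.624, -0.036, 0.391]
```

View pics/scene0.png

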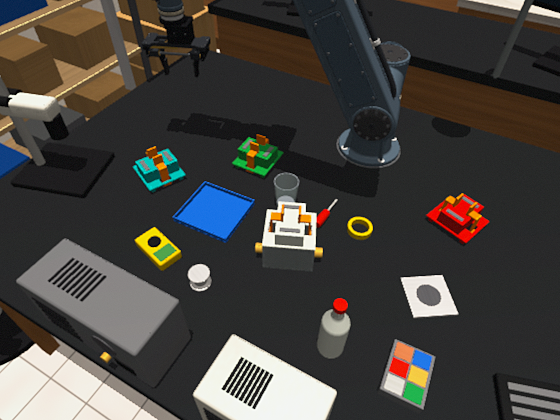

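View pics/top0.png

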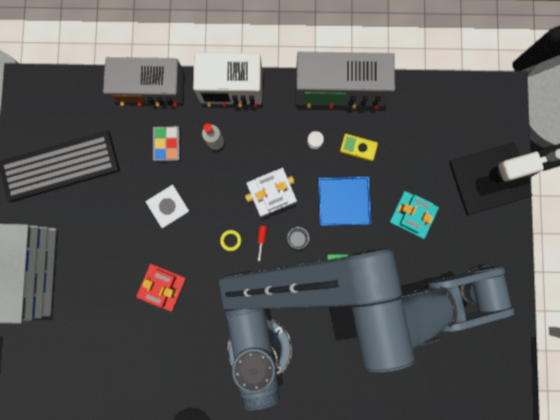

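View pics/wrist0.png

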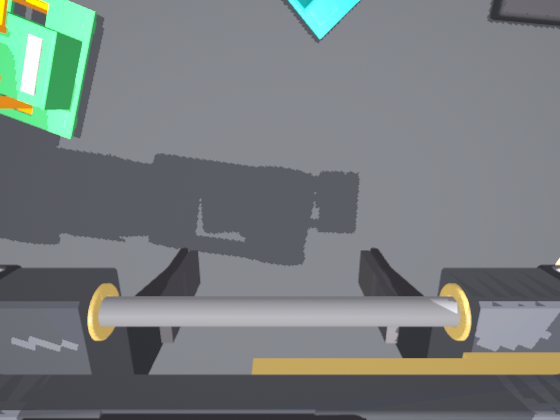

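The top view shows the white cover near (270,190), the tray at (345,200) and the plate at (167,206). I'll zoom in there and measure.

```bash
cat > h.py <<'E'
from rig import telemetry, viewer, robot
import cv2, numpy as np
from scipy.spatial.transform import Rotation as Rn
def world(c,mask=None):
    K,R,t,d=c["K"],c["R"],c["t"],c["depth"]
    v,u=np.mgrid[:420,:560]
    p=np.stack([(u-K[0,2])/K[0,0]*d,(v-K[1,2])/K[1,1]*d,d],-1)
    return (p-t)@R   # R^T(p-t)
def proj(c,X):
    p=np.asarray(X)@c["R"].T+c["t"]; q=p@c["K"].T; return q[...,:2]/q[...,2:]
def ray(c,uv,z):
    uv=np.atleast_2d(uv).astype(float); K,R,t=c["K"],c["R"],c["t"]
    d=np.c_[(uv-K[[0,1],[2,2]])/K[[0,1],[0,1]],np.ones(len(uv))]@R
    o=-R.T@t
    return o+d*((z-o[2])/d[:,2])[:,None]
def rel(goal_p,Rg=None,o=None):
    o=o or telemetry.get_obs(); R0=Rn.from_quat(o["tool_rot"])
    d=R0.inv().apply(np.array(goal_p)-o["position"])
    r=(R0.inv()*Rg).as_rotvec(degrees=True) if Rg is not None else None
    return d,r
E
python3 - <<'E'
from h import *
c=viewer.camera("top"); s=viewer.camera("scene")
np.savez("top0.npz",**c); np.savez("scene0.npz",**s)
cv2.imwrite("pics/topz.png",cv2.resize(c["img"][150:235,225:325],None,fx=7,fy=7,interpolation=cv2.INTER_CUBIC))
cv2.imwrite("pics/scenez.png",cv2.resize(s["img"][170:290,180:340],None,fx=5,fy=5,interpolation=cv2.INTER_CUBIC))
W=world(c)
for z,n in [((0.155,0.175),"fins"),((0.13,0.155),"dome"),((0.085,0.115),"flange")]:
    m=(W[...,2]>z[0])&(W[...,2]<z[1]); m[:,:225]=0; m[:,325:]=0; m[:150]=0; m[235:]=0
    P=W[m]; 
    if len(P)>4:
        print(n,len(P),P.mean(0).round(4)); r=cv2.minAreaRect(P[:,:2].astype(np.float32)); print(r)
        n_,lab,st,ce=cv2.connectedComponentsWithStats(m.astype(np.uint8))
        for i in range(1,n_): 
            if st[i,4]>5: print("  ",st[i],W[lab==i].mean(0).round(4))
hsv=cv2.cvtColor(c["img"],cv2.COLOR_BGR2HSV)
m=cv2.inRange(hsv,(100,150,60),(125,255,255)); m[:,:300]=0;m[:,390:]=0
P=W[m>0]; print("tray",P.mean(0),cv2.minAreaRect(ray(c,np.argwhere(m>0)[:,::-1],0.012)[:,:2].astype(np.float32)))
m=cv2.inRange(hsv,(0,0,120),(180,60,255)); m[:,:140]=0;m[:,195:]=0;m[:180]=0;m[235:]=0
q=ray(c,np.argwhere(m>0)[:,::-1],0.008); print("plate",W[m>0].mean(0),cv2.minAreaRect(q[:,:2].astype(np.float32)))
E
```

```text
fins 36 [ 0.5291 -0.0361  0.1691]
((0.5301259756088257, -0.035869061946868896), (0.028636349365115166, 0.04813846945762634), 22.14599609375)
   [275 182   5  10  18] [ 0.5373 -0.0555  0.1683]
   [262 187   6   9  18] [ 0.5209 -0.0168  0.1698]
dome 671 [ 0.5303 -0.0357  0.1366]
((0.5307736992835999, -0.03530044108629227), (0.10859157145023346, 0.0991569384932518), 24.701257705688477)
   [255 171  32  39 671] [ 0.5303 -0.0357  0.1366]
flange 602 [ 0.519  -0.0413  0.0949]
((0.47738584876060486, -0.05928480625152588), (0.2373732328414917, 0.129977747797966), 23.698171615600586)
   [247 168  49  48 570] [ 0.5245 -0.037   0.0951]
   [288 227   9   8  14] [ 0.4044 -0.1064  0.0897]
   [303 228   5   7   9] [ 0.4008 -0.1513  0.0925]
tray [ 0.51326678 -0.28955724  0.01123823] ((0.5138341784477234, -0.28966420888900757), (0.17052221298217773, 0.18000933527946472), 2.5075302124023438)
plate [0.48521331 0.3298624  0.01343681] ((0.4861398935317993, 0.3310796618461609), (0.1146601140499115, 0.11414435505867004), 33.3448371887207)
```

View pics/topz.png

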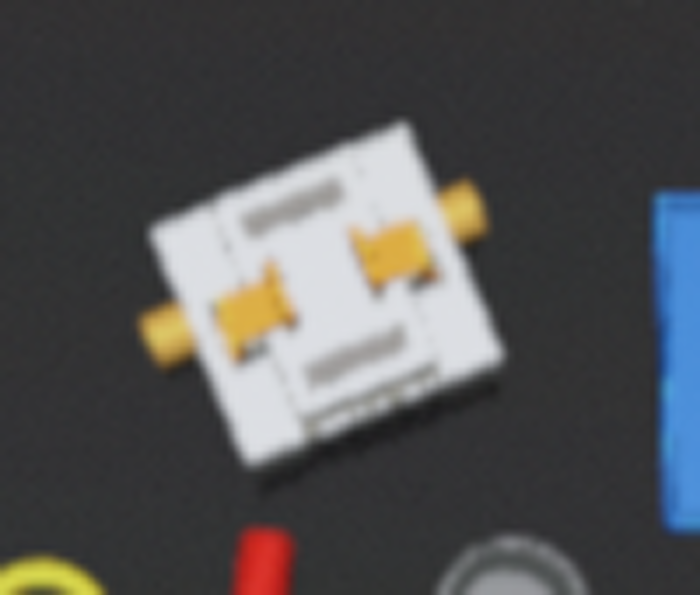

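View pics/scenez.png

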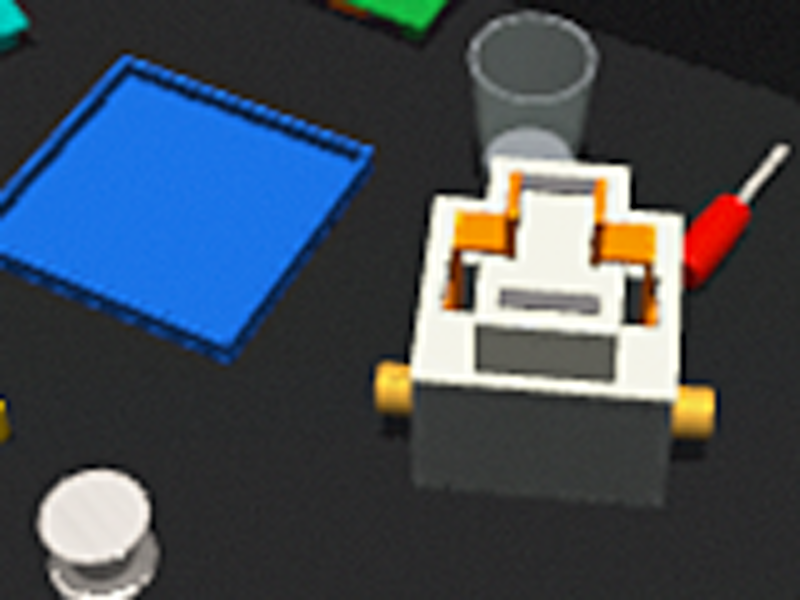

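Fins are at z≈0.169, as expected. cover_grip is about (0.530,-0.036) with yaw about 23°, and the tool yaw is already 22°. I'll move above it.

>>> {"method": "step_arm", "body": {"targets": [{"dx":0.045,"dy":-0.036,"dz":-0.005},{"dx":0.09,"dy":-0.073,"dz":-0.01},{"dx":0.138,"dy":-0.112,"dz":-0.01},{"dx":0.186,"dy":-0.15,"dz":-0.01},{"dx":0.234,"dy":-0.19,"dz":-0.01}], "gripper": 1}}

```text
invalid input
```

>>> {"method": "step_arm", "body": {"targets": [{"dx":0.048,"dy":-0.04,"rz":-1},{"dx":0.096,"dy":-0.08,"rz":-1},{"dx":0.144,"dy":-0.12,"rz":-1},{"dx":0.192,"dy":-0.16,"rz":-1},{"dx":0.24,"dy":-0.2,"rz":-1}]}}

```text
invalid input
```

```bash
python3 - <<'E'
from h import *
c=viewer.camera("wrist"); cv2.imwrite("pics/w1.png",c["img"]); np.savez("w1.npz",**c)
o=telemetry.get_obs(); print(o["time"],o["position"],o["q"].round(3))
R=Rn.from_quat(o["tool_rot"]).as_matrix(); print(np.degrees(np.arctan2(R[1,0],R[0,0])),R[:,2].round(4))
W=world(c)
hsv=cv2.cvtColor(c["img"],cv2.COLOR_BGR2HSV); m=(cv2.inRange(hsv,(8,140,120),(28,255,255))>0)&(W[...,2]>.155)&(W[...,2]<.18)
n,lab,st,ce=cv2.connectedComponentsWithStats(m.astype(np.uint8))
for i in range(1,n):
    if st[i,4]>30:
        P=W[lab==i]; print(st[i],P.mean(0).round(4),cv2.minAreaRect(P[:,:2].astype(np.float32)))
E
```

```text
0.3 [ 0.23285775 -0.57973514  0.24118321] [-1.367  0.528  1.433  0.     1.181 -0.178]
21.875971996738546 [-2.e-04  8.e-04 -1.e+00]
```

View pics/w1.png

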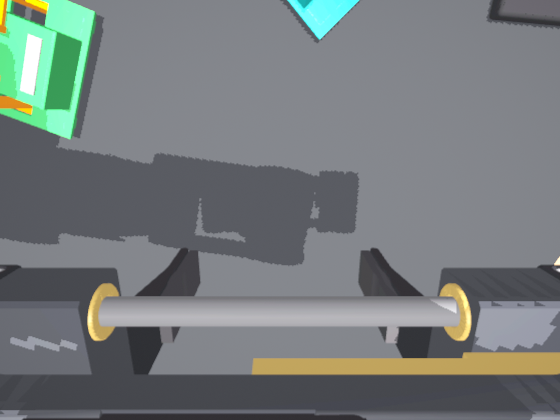

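The call was refused, most likely because every row needs all six numbers.

>>> {"method": "step_arm", "body": {"targets": [{"dx":0.045,"dy":-0.036,"dz":-0.005,"rx":0,"ry":0,"rz":0},{"dx":0.09,"dy":-0.073,"dz":-0.01,"rx":0,"ry":0,"rz":0},{"dx":0.138,"dy":-0.112,"dz":-0.01,"rx":0,"ry":0,"rz":0},{"dx":0.186,"dy":-0.15,"dz":-0.01,"rx":0,"ry":0,"rz":0},{"dx":0.234,"dy":-0.19,"dz":-0.01,"rx":0,"ry":0,"rz":0}], "gripper": 1}}

```text
time: 0.92
position: [0.3801, -0.3148, 0.2516]
tool_rot: [0.982, 0.189, 0.0, 0.0]
ft_force: [1.1, -0.1, 0.6]
grip_width: 0.0871
```

>>> {"method": "step_arm", "body": {"targets": [{"dx":0.048,"dy":-0.04,"dz":0,"rx":0,"ry":0,"rz":-1},{"dx":0.096,"dy":-0.08,"dz":0,"rx":0,"ry":0,"rz":-1},{"dx":0.145,"dy":-0.12,"dz":0,"rx":0,"ry":0,"rz":-1},{"dx":0.2,"dy":-0.167,"dz":0,"rx":0,"ry":0,"rz":-1},{"dx":0.243,"dy":-0.203,"dz":0,"rx":0,"ry":0,"rz":-1}]}}

```text
time: 1.55
position: [0.5282, -0.0392, 0.252]
tool_rot: [0.98, 0.198, 0.001, 0.0]
ft_force: [0.8, -1.1, 1.1]
grip_width: 0.0867
```

```bash
python3 - <<'E'
from h import *
c=viewer.camera("wrist"); cv2.imwrite("pics/w2.png",c["img"]); np.savez("w2.npz",**c)
o=telemetry.get_obs(); print(o["time"],o["position"],o["q"].round(3))
R=Rn.from_quat(o["tool_rot"]).as_matrix(); print(np.degrees(np.arctan2(R[1,0],R[0,0])),R[:,2].round(4))
W=world(c)
hsv=cv2.cvtColor(c["img"],cv2.COLOR_BGR2HSV); m=(cv2.inRange(hsv,(8,140,120),(28,255,255))>0)&(W[...,2]>.155)&(W[...,2]<.18)
n,lab,st,ce=cv2.connectedComponentsWithStats(m.astype(np.uint8))
for i in range(1,n):
    if st[i,4]>30:
        P=W[lab==i]; print(st[i],P.mean(0).round(4),cv2.minAreaRect(P[:,:2].astype(np.float32)))
E
```

```text
1.6 [ 0.53121132 -0.03241329  0.25222609] [-0.275  0.387  1.656  0.007  1.094  0.89 ]
23.098765561416762 [ 0.0057  0.0052 -1.    ]
[295 197  10  44 349] [ 0.5377 -0.0512  0.1668] ((0.5367107391357422, -0.052148595452308655), (0.030101822689175606, 0.0060800788924098015), 23.607114791870117)
[238 198  10  43 333] [ 0.5209 -0.0136  0.1676] ((0.5200734734535217, -0.013675431720912457), (0.02969282492995262, 0.006113763898611069), 23.65180778503418)
```

View pics/w2.png

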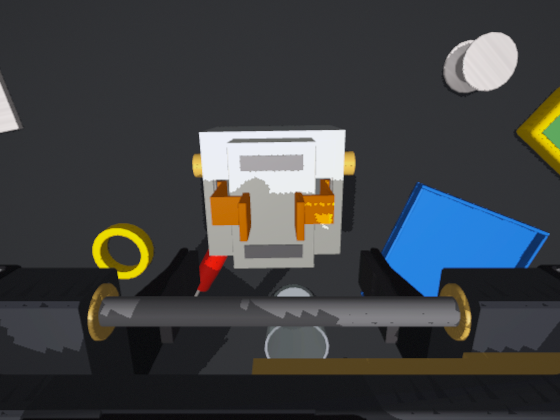

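The wrist view shows the two fins at about (300,218) and (243,220), 30×6 mm with yaw 23.6°, between the open jaws. The arm was still settling, so I'll measure again.

```bash
cat > fins.py <<'E'
from h import *
for k in range(2):
    c=viewer.camera("wrist")
o=telemetry.get_obs(); print(o["time"],o["position"],np.abs(o["joint_velocities"]).max())
W=world(c)
hsv=cv2.cvtColor(c["img"],cv2.COLOR_BGR2HSV); m=(cv2.inRange(hsv,(8,140,120),(28,255,255))>0)&(W[...,2]>.155)&(W[...,2]<.18)
n,lab,st,ce=cv2.connectedComponentsWithStats(m.astype(np.uint8)); Q=[]
for i in range(1,n):
    if st[i,4]>30:
        P=W[lab==i]; r=cv2.minAreaRect(P[:,:2].astype(np.float32)); print(P.mean(0).round(4),r); Q.append(r[0])
g=np.mean(Q,0); print("grip",g)
a=np.radians(23.6)
R=np.array([[np.cos(a),np.sin(a),0],[np.sin(a),-np.cos(a),0],[0,0,-1]])
print(rel([*g,.1645],Rn.from_matrix(R),o))
E
python3 fins.py
```

```text
1.7 [ 0.52816563 -0.03831778  0.25171107] 0.07035804485075683
[ 0.5374 -0.0514  0.1673] ((0.5368401408195496, -0.051925696432590485), (0.029373204335570335, 0.005901757627725601), 23.441694259643555)
[ 0.521  -0.0136  0.1676] ((0.5200557112693787, -0.013596560806035995), (0.02966463938355446, 0.006117515731602907), 23.87053108215332)
grip [ 0.52844793 -0.03276113]
(array([ 0.00235803, -0.00503318,  0.08721143]), array([ 0.0238818 , -0.05791872, -0.42459117]))
```

>>> {"method": "step_arm", "body": {"targets": [{"dx":0.002,"dy":-0.0045,"dz":0.01,"rx":0,"ry":0,"rz":-0.4},{"dx":0.002,"dy":-0.0045,"dz":0.025,"rx":0,"ry":0,"rz":-0.4},{"dx":0.002,"dy":-0.0045,"dz":0.04,"rx":0,"ry":0,"rz":-0.4},{"dx":0.002,"dy":-0.0045,"dz":0.05,"rx":0,"ry":0,"rz":-0.4},{"dx":0.002,"dy":-0.0045,"dz":0.05,"rx":0,"ry":0,"rz":-0.4}]}}

```text
time: 2.33
position: [0.5275, -0.0337, 0.2005]
tool_rot: [0.979, 0.204, -0.001, -0.001]
ft_force: [-0.0, 0.8, 0.3]
grip_width: 0.0865
```

```bash
python3 fins.py; python3 - <<'E'
from h import *
c=viewer.camera("wrist"); cv2.imwrite("pics/w3.png",c["img"])
E
```

```text
2.425 [ 0.5284662  -0.03371684  0.2016788 ] 0.01088266734177475
[ 0.5208 -0.0136  0.1677] ((0.5198698043823242, -0.013739807531237602), (0.030511369928717613, 0.0061531574465334415), 23.581905364990234)
[ 0.5375 -0.0513  0.1669] ((0.5367892980575562, -0.052088335156440735), (0.030322255566716194, 0.006083549931645393), 23.61436653137207)
grip [ 0.52832955 -0.03291407]
(array([ 0.00015426, -0.00081037,  0.03717857]), array([ 0.03064581, -0.06350622, -0.04968316]))
```

View pics/w3.png

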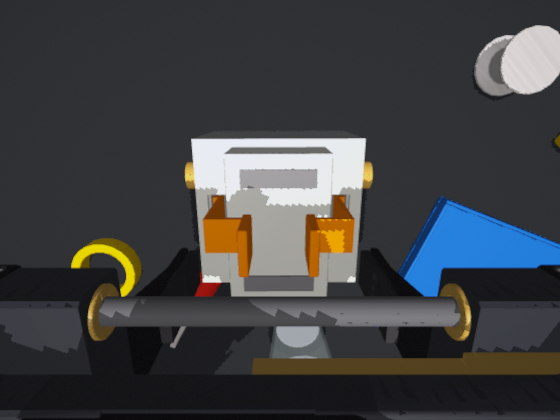

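The jaws are centred on the fins at u=244 and 313. I'll descend and pinch.

>>> {"method": "step_arm", "body": {"targets": [{"dx":0,"dy":-0.0005,"dz":0.01,"rx":0,"ry":0,"rz":0},{"dx":0,"dy":-0.0005,"dz":0.022,"rx":0,"ry":0,"rz":0},{"dx":0,"dy":-0.0005,"dz":0.032,"rx":0,"ry":0,"rz":0},{"dx":0,"dy":-0.0005,"dz":0.0365,"rx":0,"ry":0,"rz":0},{"dx":0,"dy":-0.0005,"dz":0.0365,"rx":0,"ry":0,"rz":0}]}}

```text
time: 3.1
position: [0.5283, -0.0331, 0.1649]
tool_rot: [0.979, 0.204, 0.0, 0.0]
ft_force: [-0.4, 0.4, -0.3]
grip_width: 0.0869
```

>>> {"method": "step_arm", "body": {"targets": [{"dx":0,"dy":0,"dz":0,"rx":0,"ry":0,"rz":0},{"dx":0,"dy":0,"dz":0,"rx":0,"ry":0,"rz":0},{"dx":0,"dy":0,"dz":0,"rx":0,"ry":0,"rz":0},{"dx":0,"dy":0,"dz":0,"rx":0,"ry":0,"rz":0},{"dx":0,"dy":0,"dz":0,"rx":0,"ry":0,"rz":0}], "gripper": 0.3, "force": 25}}

```text
time: 3.72
position: [0.5284, -0.0332, 0.1651]
tool_rot: [0.979, 0.204, 0.001, 0.0]
ft_force: [-0.1, -0.7, 0.8]
grip_width: 0.0448
```

>>> {"method": "step_arm", "body": {"targets": [{"dx":0,"dy":0,"dz":0,"rx":0,"ry":0,"rz":0},{"dx":0,"dy":0,"dz":0,"rx":0,"ry":0,"rz":0},{"dx":0,"dy":0,"dz":0,"rx":0,"ry":0,"rz":0},{"dx":0,"dy":0,"dz":0,"rx":0,"ry":0,"rz":0},{"dx":0,"dy":0,"dz":0,"rx":0,"ry":0,"rz":0}]}}

```text
time: 4.35
position: [0.5284, -0.0332, 0.1653]
tool_rot: [0.979, 0.204, 0.001, 0.0]
ft_force: [-2.1, -0.3, 5.4]
grip_width: 0.0308
```

Width is 31 mm where 34 was expected, and Fz is +5 N. I'll look before lifting.

```bash
python3 - <<'E'
from h import *
c=viewer.camera("wrist"); s=viewer.camera("scene"); o=telemetry.get_obs(); print(o["ft_force"],o["grip_width"],o["moment"])
a=cv2.resize(c["img"][150:420,150:420],(600,600)); cv2.imwrite("pics/w4.png",a)
cv2.imwrite("pics/s4.png",cv2.resize(s["img"][130:280,200:360],(800,750)[:2])[:600])
E
```

```text
[-0.44303597  0.30608675  5.31454134] 0.030871137419384048 [ 0.05775679  0.24641575 -0.0091945 ]
```

View pics/w4.png

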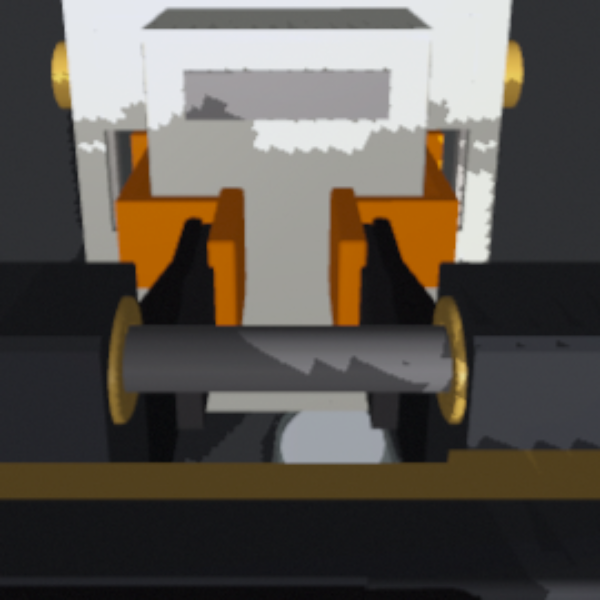

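View pics/s4.png

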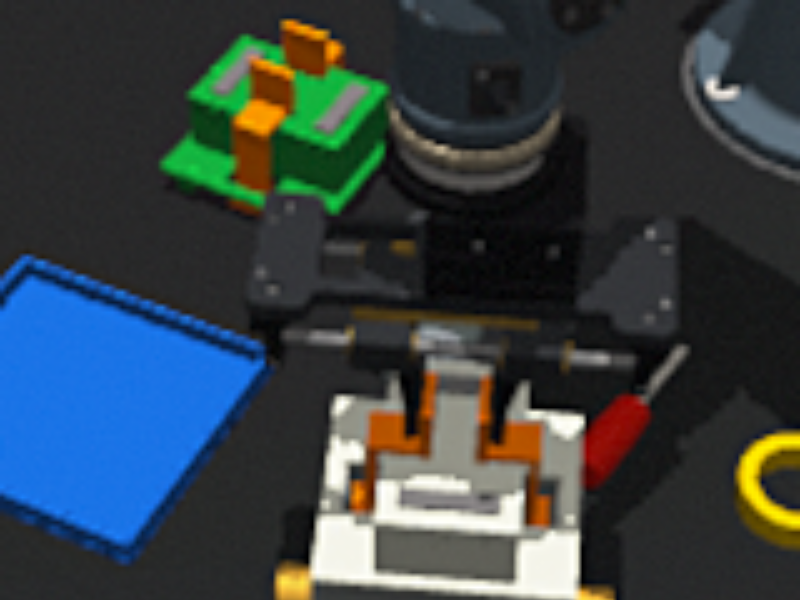

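Both fins sit inside the pads and are pushed inward. I'll lift gently.

>>> {"method": "step_arm", "body": {"targets": [{"dx":0,"dy":0,"dz":-0.004,"rx":0,"ry":0,"rz":0},{"dx":0,"dy":0,"dz":-0.01,"rx":0,"ry":0,"rz":0},{"dx":0,"dy":0,"dz":-0.018,"rx":0,"ry":0,"rz":0},{"dx":0,"dy":0,"dz":-0.028,"rx":0,"ry":0,"rz":0},{"dx":0,"dy":0,"dz":-0.04,"rx":0,"ry":0,"rz":0}]}}

```text
time: 5.08
position: [0.5283, -0.0332, 0.2061]
tool_rot: [0.979, 0.204, 0.001, 0.0]
ft_force: [-1.0, 0.4, -1.6]
grip_width: 0.0311
```

```bash
python3 - <<'E'
from h import *
s=viewer.camera("scene"); o=telemetry.get_obs(); print(o["ft_force"],o["grip_width"],o["moment"],o["position"])
cv2.imwrite("pics/s5.png",cv2.resize(s["img"][130:280,200:360],(640,600)))
E
```

```text
[ 0.85351501 -0.6798304  -0.358995  ] 0.030946554059567578 [-0.00124198  0.03155385 -0.00932003] [ 0.52942435 -0.03345363  0.20777923]
```

View pics/s5.png

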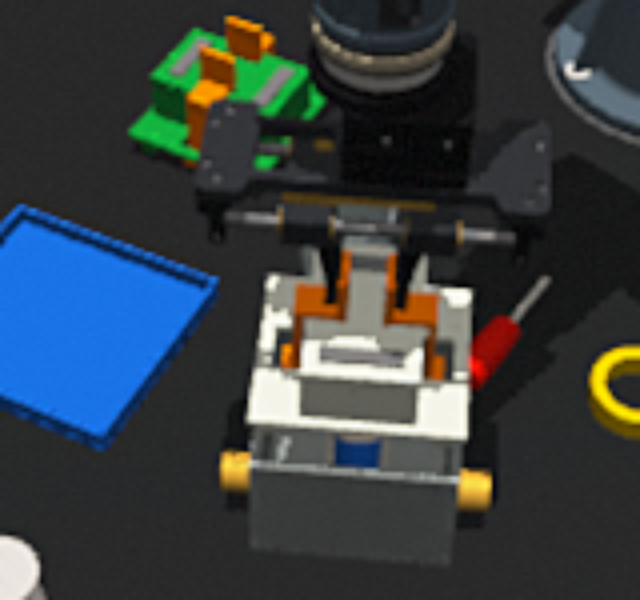

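The cover is off and the cartridge is visible. I'll raise it and carry it to the tray.

>>> {"method": "step_arm", "body": {"targets": [{"dx":0,"dy":0,"dz":-0.015,"rx":0,"ry":0,"rz":0},{"dx":0,"dy":0,"dz":-0.035,"rx":0,"ry":0,"rz":0},{"dx":0,"dy":0,"dz":-0.05,"rx":0,"ry":0,"rz":0},{"dx":-0.01,"dy":0.02,"dz":-0.055,"rx":0,"ry":0,"rz":0},{"dx":-0.026,"dy":0.05,"dz":-0.055,"rx":0,"ry":0,"rz":4}]}}

```text
time: 5.75
position: [0.5256, -0.0895, 0.2638]
tool_rot: [0.985, 0.17, 0.003, 0.001]
ft_force: [-0.8, -1.5, -2.2]
grip_width: 0.0309
```

>>> {"method": "step_arm", "body": {"targets": [{"dx":-0.018,"dy":0.036,"dz":0,"rx":0,"ry":0,"rz":4},{"dx":-0.038,"dy":0.074,"dz":0,"rx":0,"ry":0,"rz":8},{"dx":-0.058,"dy":0.112,"dz":0,"rx":0,"ry":0,"rz":12},{"dx":-0.076,"dy":0.15,"dz":0,"rx":0,"ry":0,"rz":15},{"dx":-0.09,"dy":0.175,"dz":0,"rx":0,"ry":0,"rz":17}]}}

```text
time: 6.38
position: [0.4992, -0.2866, 0.2642]
tool_rot: [1.0, 0.021, 0.003, 0.001]
ft_force: [0.9, -0.3, -1.6]
grip_width: 0.0308
```

```bash
python3 - <<'E'
from h import *
for k in range(3): s=viewer.camera("top")
o=telemetry.get_obs(); print(o["time"],o["ft_force"],o["grip_width"],o["position"])
cv2.imwrite("pics/t6.png",cv2.resize(s["img"][130:280,200:400],(800,600)))
np.savez("top6.npz",**s)
a=np.radians(2.5)
R=np.array([[np.cos(a),np.sin(a),0],[np.sin(a),-np.cos(a),0],[0,0,-1]])
print(rel([.514,-.29,.165],Rn.from_matrix(R),o))
E
```

```text
6.525 [-0.46335321  0.59711972 -1.5913906 ] 0.03133080029584364 [ 0.49912984 -0.28585521  0.26395316]
(array([0.01405586, 0.00461601, 0.09905127]), array([ 0.09301474, -0.36085084, -0.05081008]))
```

View pics/t6.png

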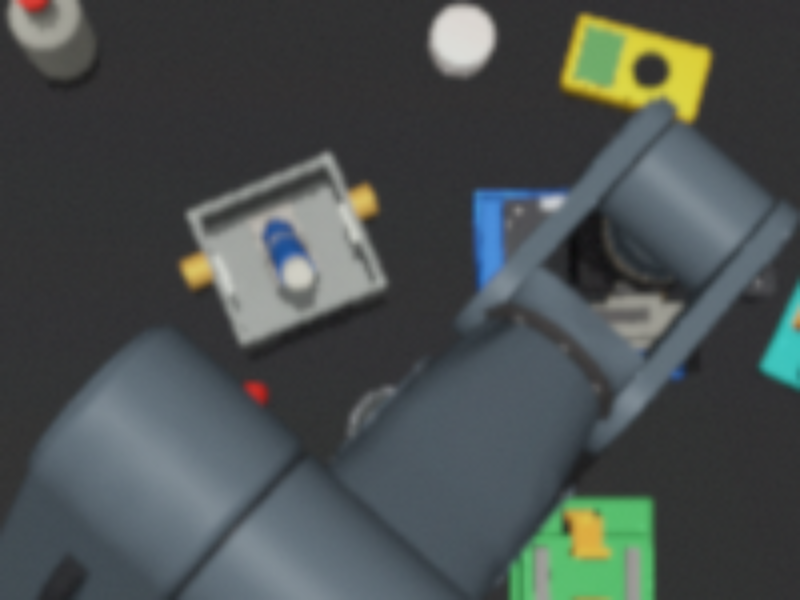

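The cartridge leans with its cap towards the robot. I'll lower the cover over the tray.

>>> {"method": "step_arm", "body": {"targets": [{"dx":0.007,"dy":0.002,"dz":0.02,"rx":0,"ry":-0.2,"rz":0},{"dx":0.014,"dy":0.0045,"dz":0.055,"rx":0,"ry":-0.4,"rz":0},{"dx":0.014,"dy":0.0045,"dz":0.095,"rx":0,"ry":-0.4,"rz":0},{"dx":0.014,"dy":0.0045,"dz":0.13,"rx":0,"ry":-0.4,"rz":0},{"dx":0.014,"dy":0.0045,"dz":0.145,"rx":0,"ry":-0.4,"rz":0}]}}

```text
time: 7.15
position: [0.5133, -0.2874, 0.1159]
tool_rot: [1.0, 0.022, -0.002, -0.001]
ft_force: [-0.4, 0.6, -1.5]
grip_width: 0.0311
```

>>> {"method": "step_arm", "body": {"targets": [{"dx":0,"dy":0,"dz":0,"rx":0,"ry":0,"rz":0},{"dx":0,"dy":0,"dz":0.004,"rx":0,"ry":0,"rz":0},{"dx":0,"dy":0,"dz":0.008,"rx":0,"ry":0,"rz":0},{"dx":0,"dy":0,"dz":0.011,"rx":0,"ry":0,"rz":0},{"dx":0,"dy":0,"dz":0.013,"rx":0,"ry":0,"rz":0}]}}

```text
time: 7.78
position: [0.5133, -0.2876, 0.1031]
tool_rot: [1.0, 0.022, -0.002, -0.001]
ft_force: [-0.9, 0.3, -1.6]
grip_width: 0.0308
```

```bash
python3 - <<'E'
from h import *
s=viewer.camera("scene");w=viewer.camera("wrist")
o=telemetry.get_obs(); print(o["time"],o["ft_force"],o["grip_width"],o["position"])
cv2.imwrite("pics/s7.png",cv2.resize(s["img"][130:280,130:330],(800,600)))
cv2.imwrite("pics/w7.png",w["img"])
E
```

```text
7.875 [-0.14369403 -0.09191197 -0.67761878] 0.030834594502793345 [ 0.51308348 -0.28741577  0.10284219]
```

View pics/s7.png

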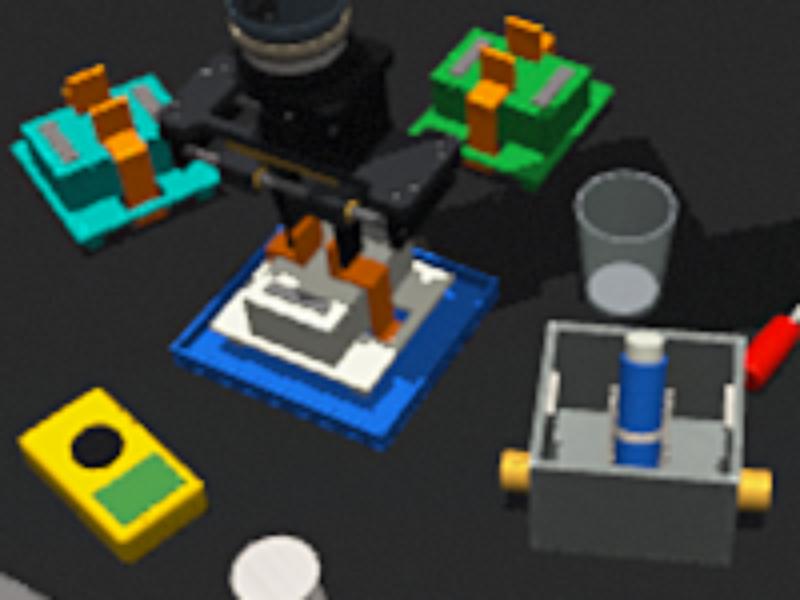

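View pics/w7.png

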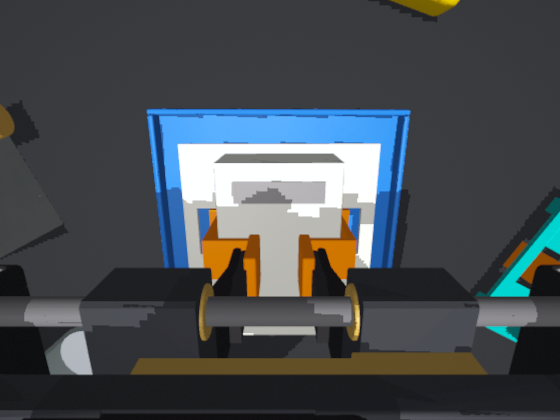

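The cover is centred and square within the tray. I'll lower the last few millimetres slowly.

>>> {"method": "step_arm", "body": {"targets": [{"dx":0,"dy":0,"dz":0.002,"rx":0,"ry":0,"rz":0},{"dx":0,"dy":0,"dz":0.004,"rx":0,"ry":0,"rz":0},{"dx":0,"dy":0,"dz":0.005,"rx":0,"ry":0,"rz":0},{"dx":0,"dy":0,"dz":0.006,"rx":0,"ry":0,"rz":0},{"dx":0,"dy":0,"dz":0.0065,"rx":0,"ry":0,"rz":0}]}}

```text
time: 8.5
position: [0.5131, -0.2874, 0.0963]
tool_rot: [1.0, 0.022, -0.003, -0.001]
ft_force: [-0.5, -0.2, -1.8]
grip_width: 0.0307
```

>>> {"method": "step_arm", "body": {"targets": [{"dx":0,"dy":0,"dz":0.0008,"rx":0,"ry":0,"rz":0},{"dx":0,"dy":0,"dz":0.0013,"rx":0,"ry":0,"rz":0},{"dx":0,"dy":0,"dz":0.0018,"rx":0,"ry":0,"rz":0},{"dx":0,"dy":0,"dz":0.002,"rx":0,"ry":0,"rz":0},{"dx":0,"dy":0,"dz":0.002,"rx":0,"ry":0,"rz":0}]}}

```text
time: 9.12
position: [0.5129, -0.2873, 0.0954]
tool_rot: [1.0, 0.022, -0.003, -0.001]
ft_force: [-2.8, 0.7, 6.7]
grip_width: 0.0309
```

Touchdown shows as Fz rising from -1.8 to +6.7 N. I'll release.

>>> {"method": "step_arm", "body": {"targets": [{"dx":0,"dy":0,"dz":0,"rx":0,"ry":0,"rz":0},{"dx":0,"dy":0,"dz":0,"rx":0,"ry":0,"rz":0},{"dx":0,"dy":0,"dz":0,"rx":0,"ry":0,"rz":0},{"dx":0,"dy":0,"dz":0,"rx":0,"ry":0,"rz":0},{"dx":0,"dy":0,"dz":0,"rx":0,"ry":0,"rz":0}], "gripper": 0.8}}

```text
time: 9.75
position: [0.513, -0.2874, 0.0953]
tool_rot: [1.0, 0.022, -0.003, -0.001]
ft_force: [1.2, -0.3, -0.1]
grip_width: 0.0675
```

>>> {"method": "step_arm", "body": {"targets": [{"dx":0,"dy":0,"dz":-0.005,"rx":0,"ry":0,"rz":0},{"dx":0,"dy":0,"dz":-0.03,"rx":0,"ry":0,"rz":0},{"dx":0,"dy":0,"dz":-0.07,"rx":0,"ry":0,"rz":0},{"dx":0,"dy":0,"dz":-0.12,"rx":0,"ry":0,"rz":0},{"dx":0,"dy":0,"dz":-0.16,"rx":0,"ry":0,"rz":0}]}}

```text
time: 10.38
position: [0.514, -0.2879, 0.2578]
tool_rot: [1.0, 0.022, -0.002, -0.0]
ft_force: [0.5, 0.3, 0.5]
grip_width: 0.0698
```

```bash
python3 - <<'E'
from h import *
s=viewer.camera("scene");w=viewer.camera("wrist")
o=telemetry.get_obs(); print(o["time"],o["ft_force"],o["grip_width"],o["position"],o["q"].round(2))
cv2.imwrite("pics/w8.png",w["img"]); np.savez("scene8.npz",**s)
cv2.imwrite("pics/s8.png",cv2.resize(s["img"][130:280,130:330],(800,600)))
W=world(s); hsv=cv2.cvtColor(s["img"],cv2.COLOR_BGR2HSV)
m=cv2.inRange(hsv,(100,150,40),(130,255,255)); m[:,:275]=0; m[:200]=0;m[260:]=0;m[:,310:]=0
P=W[m>0]; P=P[(P[:,2]>.03)]
print(len(P),P.mean(0)); u,sv,vt=np.linalg.svd(P-P.mean(0),full_matrices=False); print(vt[0],P.min(0),P.max(0))
h=(W[...,2]>.107)&(W[...,2]<.14); h[:,:270]=0;h[:,320:]=0;h[:200]=0;h[260:]=0
print("cap",h.sum(),W[h].mean(0),np.argwhere(h).mean(0))
E
```

```text
10.475 [ 0.39691112 -0.57701116  0.38411631] 0.0693589838183347 [ 0.51632485 -0.28962519  0.26107863] [-0.7   0.46  1.5  -0.    1.18  0.83]
248 [ 0.53037346 -0.03115484  0.08412115]
[ 0.4538077   0.19514317 -0.86946979] [ 0.48388112 -0.06904471  0.04722488] [ 0.55048065 -0.01319842  0.11302253]
cap 96 [ 0.51192621 -0.03879531  0.11486704] [218.01041667 290.85416667]
```

View pics/s8.png

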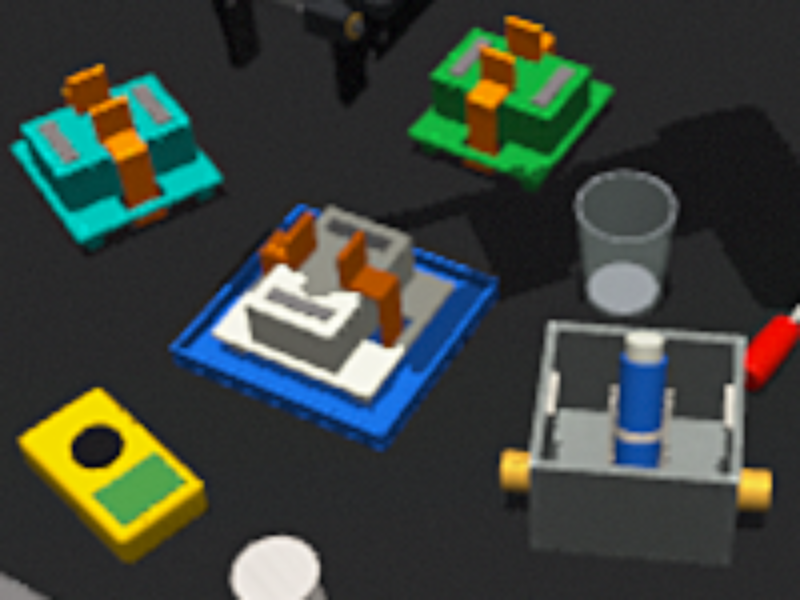

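View pics/w8.png

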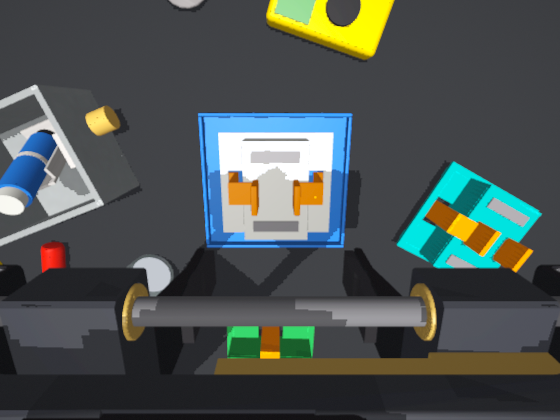

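The cover lies flat, tabs up, inside the tray. Next I'll locate the cartridge.

```bash
python3 - <<'E'
from h import *
ax=np.array([-np.sin(.5)*np.cos(np.radians(23.6)),-np.sin(.5)*np.sin(np.radians(23.6)),np.cos(.5)])
for f,box in [("top6.npz",(185,205,262,282)),("scene8.npz",(205,225,280,302))]:
    c=dict(np.load(f)); W=world(c); hsv=cv2.cvtColor(c["img"],cv2.COLOR_BGR2HSV)
    m=np.zeros((420,560),bool); a,b,l,r=box; m[a:b,l:r]=True
    m&=(W[...,2]>.105)&(hsv[...,1]<80)
    uv=np.argwhere(m)[:,::-1]; print(f,m.sum(),uv.mean(0),W[m].mean(0),"ray .119",ray(c,uv.mean(0),.119), ray(c,uv.mean(0),.117))
y=np.array([np.sin(np.radians(23.6)),-np.cos(np.radians(23.6)),0]); z=-ax; x=np.cross(y,z)
R=np.c_[x,y,z]; np.save("Rg.npy",R)
cap=np.array([.508,-.040,.117]); g=cap-.012*ax
print("grasp",g,"pre",g+.07*ax); print(rel(g+.07*ax,Rn.from_matrix(R)))
E
```

```text
top6.npz 49 [273.91836735 197.28571429] [ 0.50836332 -0.04571783  0.11713807] ray .119 [[ 0.50813406 -0.04575517  0.119     ]] [[ 0.50838484 -0.04571385  0.117     ]]
scene8.npz 69 [290.89855072 216.36231884] [ 0.53597295 -0.02755322  0.15105454] ray .119 [[ 0.51026325 -0.03971586  0.119     ]] [[ 0.50867986 -0.04045179  0.117     ]]
grasp [ 0.51327193 -0.03769675  0.10646901] pre [ 0.48251899 -0.05113238  0.16789979]
(array([-0.02344812, -0.24028329,  0.09175009]), array([  5.60628979,  28.1663291 , -20.5010943 ]))
```

>>> {"method": "step_arm", "body": {"targets": [{"dx":-0.004,"dy":-0.04,"dz":0.0,"rx":1,"ry":5,"rz":-4},{"dx":-0.009,"dy":-0.09,"dz":0.005,"rx":2.2,"ry":11,"rz":-8},{"dx":-0.014,"dy":-0.14,"dz":0.015,"rx":3.4,"ry":17,"rz":-12},{"dx":-0.019,"dy":-0.195,"dz":0.03,"rx":4.6,"ry":23,"rz":-16.5},{"dx":-0.0235,"dy":-0.24,"dz":0.045,"rx":5.6,"ry":28.2,"rz":-20.5}], "gripper": 0.6}}

```text
time: 11.1
position: [0.4813, -0.0512, 0.2151]
tool_rot: [0.949, 0.197, 0.241, -0.051]
ft_force: [1.1, 0.3, -0.1]
grip_width: 0.0523
```

>>> {"method": "step_arm", "body": {"targets": [{"dx":0,"dy":0,"dz":0,"rx":0,"ry":0,"rz":0},{"dx":0,"dy":0,"dz":0,"rx":0,"ry":0,"rz":0},{"dx":0,"dy":0,"dz":0,"rx":0,"ry":0,"rz":0},{"dx":0,"dy":0,"dz":0,"rx":0,"ry":0,"rz":0},{"dx":0,"dy":0,"dz":0,"rx":0,"ry":0,"rz":0}]}}

```text
time: 11.72
position: [0.4818, -0.0518, 0.2153]
tool_rot: [0.949, 0.197, 0.241, -0.051]
ft_force: [0.2, 0.1, 0.4]
grip_width: 0.0518
```

```bash
cat > cart.py <<'E'
from h import *
import sys
w=viewer.camera("wrist"); o=telemetry.get_obs(); print(o["time"],o["grip_width"],o["position"],o["q"].round(2))
cv2.imwrite(f"pics/{sys.argv[1]}.png",w["img"])
W=world(w); hsv=cv2.cvtColor(w["img"],cv2.COLOR_BGR2HSV)
m=(cv2.inRange(hsv,(100,150,40),(130,255,255))>0)&(W[...,2]>.04)&(W[...,2]<.125)&(np.hypot(W[...,0]-.53,W[...,1]+.03)<.07)
uv=np.argwhere(m)[:,::-1]; P=W[m]; print("blue",len(P),uv.mean(0))
R=np.load("Rg.npy"); ax=-R[:,2]
L=(P-[.53,-.033,.08])@R   # tool-oriented coords
u,s,vt=np.linalg.svd(P-P.mean(0),full_matrices=False); print("axis",vt[0],ax)
e=np.percentile(L[:,1],[1,99]); print("y range",e,"mid",e.mean(),"x min/max",np.percentile(L[:,0],[1,99]),"z",np.percentile(L[:,2],[0.5,99.5]))
mc=(hsv[...,1]<60)&(hsv[...,2]>90)&(W[...,2]>.105)&(W[...,2]<.135)&(np.hypot(W[...,0]-.51,W[...,1]+.04)<.03)
print("cap",mc.sum(),W[mc].mean(0),"ranges",np.percentile((W[mc]-[.53,-.033,.08])@R,[2,98],axis=0).round(4).tolist())
print("tcp in L",(o["position"]-[.53,-.033,.08])@R, rel(o["position"],Rn.from_matrix(R),o)[1])
E
python3 cart.py w9
```

```text
11.775 0.05214715315760051 [ 0.48157351 -0.05160604  0.21522165] [-0.59  0.31  2.1   0.79  0.6  -0.07]
blue 844 [280.71445498 221.63507109]
axis [-0.48045644 -0.20619495  0.8524349 ] [-0.4393277  -0.19193755  0.87758256]
y range [-0.01450789  0.01356664] mid -0.00047062437491998677 x min/max [-0.0096233   0.00755275] z [-0.03504722  0.04794036]
cap 787 [ 0.5052016  -0.04310415  0.1166368 ] ranges [[-0.0184, -0.0117, -0.0472], [0.0043, 0.0098, -0.036]]
tcp in L [ 0.01934787 -0.00233762 -0.14351446] [-0.01633299  0.11742898 -0.10596233]
```

View pics/w9.png

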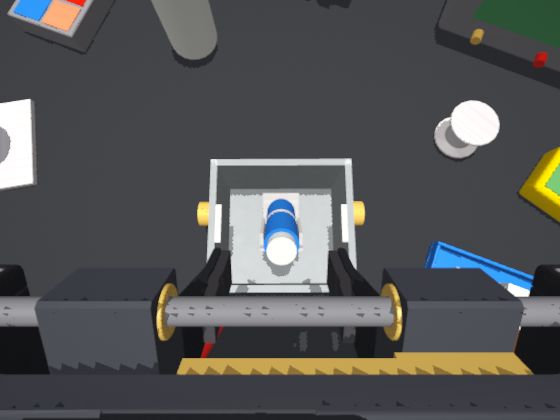

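Cap at (282,248) and body below it, between the fingers. In tool-aligned axes the cap's diameter (22.7 mm), the tilt and the body end all agree. Its top face is at z≈0.118, so the quoted 117 mm matches that face. I'll align and approach along the axis.

>>> {"method": "step_arm", "body": {"targets": [{"dx":-0.01,"dy":0.001,"dz":0,"rx":0,"ry":0,"rz":0},{"dx":-0.02,"dy":0.0015,"dz":0.01,"rx":0,"ry":0,"rz":0},{"dx":-0.026,"dy":0.0015,"dz":0.03,"rx":0,"ry":0,"rz":0},{"dx":-0.026,"dy":0.0015,"dz":0.05,"rx":0,"ry":0,"rz":0},{"dx":-0.026,"dy":0.0015,"dz":0.06,"rx":0,"ry":0,"rz":0}]}}

```text
time: 12.4
position: [0.4877, -0.0507, 0.1493]
tool_rot: [0.949, 0.197, 0.241, -0.051]
ft_force: [-0.2, -0.4, -0.2]
grip_width: 0.0518
```

>>> {"method": "step_arm", "body": {"targets": [{"dx":0,"dy":0,"dz":0,"rx":0,"ry":0,"rz":0},{"dx":0,"dy":0,"dz":0,"rx":0,"ry":0,"rz":0},{"dx":0,"dy":0,"dz":0,"rx":0,"ry":0,"rz":0},{"dx":0,"dy":0,"dz":0,"rx":0,"ry":0,"rz":0},{"dx":0,"dy":0,"dz":0,"rx":0,"ry":0,"rz":0}]}}

```text
time: 13.02
position: [0.4878, -0.0508, 0.1495]
tool_rot: [0.949, 0.197, 0.241, -0.051]
ft_force: [-0.4, -0.3, -0.5]
grip_width: 0.0521
```

```bash
python3 cart.py w10
```

```text
13.075 0.05243692544220343 [ 0.48778281 -0.05077034  0.14946811] [-0.58  0.47  2.15  1.09  0.47 -0.41]
blue 1299 [279.18013857 216.10161663]
axis [-0.48139352 -0.2106923   0.85080493] [-0.4393277  -0.19193755  0.87758256]
y range [-0.01399566  0.01338047] mid -0.0003075934729387022 x min/max [-0.01002157  0.00748589] z [-0.03515198  0.04777986]
cap 1389 [ 0.50513477 -0.04323123  0.11674424] ranges [[-0.0183, -0.0113, -0.0473], [0.0042, 0.0101, -0.0363]]
tcp in L [-0.00688902 -0.00061754 -0.08292198] [-0.01690589  0.13418193 -0.13502039]
```

View pics/w10.png

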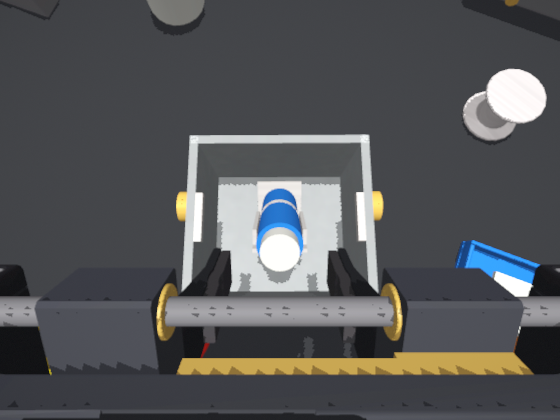

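The jaws are aligned with the cartridge (cap at (280,247)), with 52 mm still to go along the axis.

>>> {"method": "step_arm", "body": {"targets": [{"dx":0,"dy":0,"dz":0.012,"rx":0,"ry":0,"rz":0},{"dx":0,"dy":0,"dz":0.028,"rx":0,"ry":0,"rz":0},{"dx":0,"dy":0,"dz":0.042,"rx":0,"ry":0,"rz":0},{"dx":0,"dy":0,"dz":0.052,"rx":0,"ry":0,"rz":0},{"dx":0,"dy":0,"dz":0.052,"rx":0,"ry":0,"rz":0}]}}

```text
time: 13.7
position: [0.5105, -0.0407, 0.1033]
tool_rot: [0.949, 0.197, 0.241, -0.051]
ft_force: [-0.1, -1.2, 1.3]
grip_width: 0.0525
```

>>> {"method": "step_arm", "body": {"targets": [{"dx":0,"dy":0,"dz":0,"rx":0,"ry":0,"rz":0},{"dx":0,"dy":0,"dz":0,"rx":0,"ry":0,"rz":0},{"dx":0,"dy":0,"dz":0,"rx":0,"ry":0,"rz":0},{"dx":0,"dy":0,"dz":0,"rx":0,"ry":0,"rz":0},{"dx":0,"dy":0,"dz":0,"rx":0,"ry":0,"rz":0}], "gripper": 0.25, "force": 25}}

```text
time: 14.32
position: [0.5106, -0.0408, 0.1036]
tool_rot: [0.949, 0.197, 0.241, -0.051]
ft_force: [-1.1, -1.8, 3.7]
grip_width: 0.0291
```

Gripped (29 mm across a 30 mm body). I'll lift straight up in world axes.

>>> {"method": "step_arm", "body": {"targets": [{"dx":0.004,"dy":0,"dz":-0.007,"rx":0,"ry":0,"rz":0},{"dx":0.012,"dy":0,"dz":-0.022,"rx":0,"ry":0,"rz":0},{"dx":0.024,"dy":0,"dz":-0.044,"rx":0,"ry":0,"rz":0},{"dx":0.038,"dy":0,"dz":-0.07,"rx":0,"ry":0,"rz":0},{"dx":0.053,"dy":0,"dz":-0.097,"rx":0,"ry":0,"rz":0}]}}

```text
time: 14.95
position: [0.5101, -0.0405, 0.2144]
tool_rot: [0.949, 0.197, 0.24, -0.051]
ft_force: [-0.1, 0.1, -1.3]
grip_width: 0.0292
```

```bash
python3 - <<'E'
from h import *
s=viewer.camera("scene"); o=telemetry.get_obs(); print(o["time"],o["ft_force"],o["grip_width"],o["position"],o["q"].round(2))
cv2.imwrite("pics/s11.png",cv2.resize(s["img"][130:340,230:510],(800,600)))
t=dict(np.load("top0.npz")); m=np.zeros((420,560),bool)
g=cv2.cvtColor(t["img"],cv2.COLOR_BGR2GRAY)
roi=((slice(183,230)),(slice(145,190)))
W=world(t)
q=ray(t,np.argwhere(np.ones((420,560)))[:,::-1],.008).reshape(420,560,3)
d=np.hypot(q[...,0]-.486,q[...,1]-.331)
mm=(g<110)&(d<.035); print("disc",mm.sum(),q[mm].mean(0))
R=np.load("Rg.npy")
# upright goal at plate: minimal rotation keeping yaw
a=np.radians(23.6); Rd=np.array([[np.cos(a),np.sin(a),0],[np.sin(a),-np.cos(a),0],[0,0,-1]])
print(rel([.486,.331,.16],Rn.from_matrix(Rd),o), rel([.51,-.04,.16],None,o))
for n,c,z in [("bottle",(207,128),.19)]: print(n,ray(t,c,z))
E
```

```text
15.0 [ 1.39763174 -0.48921852  1.78220225] 0.029681151377633004 [ 0.51208285 -0.04129321  0.21809295] [-0.53  0.33  2.04  0.76  0.59  0.03]
disc 0 [nan nan nan]
(array([ 0.08164227, -0.35201396,  0.10990021]), array([  0.17038888, -28.68646957,  -0.08731541])) (array([-0.02910731, -0.00215979,  0.05028819]), None)
bottle [[0.718516   0.17006924 0.19      ]]<stdin>:10: RuntimeWarning: Mean of empty slice.
  ret = um.true_divide(
```

View pics/s11.png

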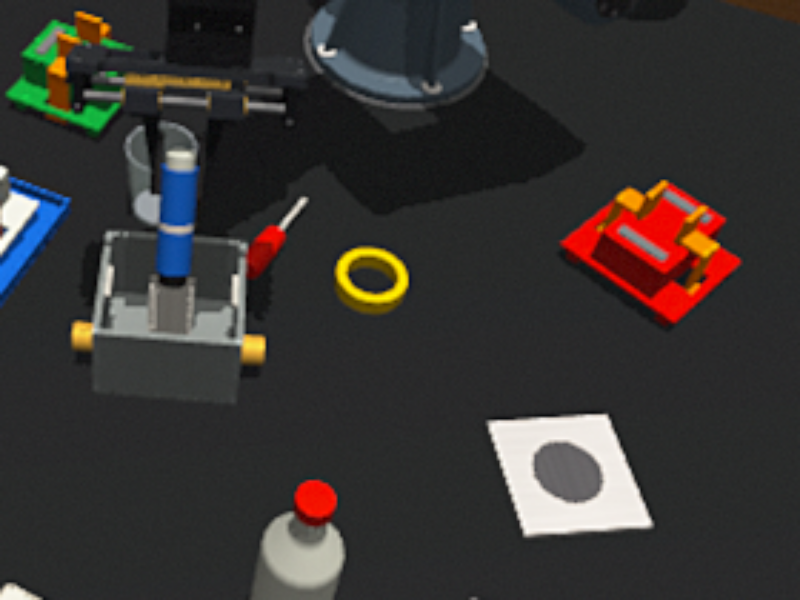

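The cartridge is held clear of the housing, with the plate free. I'll swing over and turn it upright.

>>> {"method": "step_arm", "body": {"targets": [{"dx":0.008,"dy":-0.02,"dz":0.002,"rx":0,"ry":0,"rz":0},{"dx":0.02,"dy":-0.06,"dz":0.008,"rx":0,"ry":-3,"rz":0},{"dx":0.036,"dy":-0.11,"dz":0.016,"rx":0,"ry":-8,"rz":0},{"dx":0.052,"dy":-0.165,"dz":0.026,"rx":0,"ry":-14,"rz":0},{"dx":0.07,"dy":-0.22,"dz":0.036,"rx":0,"ry":-20,"rz":0}]}}

```text
time: 15.62
position: [0.498, 0.1574, 0.2181]
tool_rot: [0.975, 0.204, 0.084, -0.021]
ft_force: [1.0, -0.1, -2.2]
grip_width: 0.0294
```

```bash
cat > up.py <<'E'
from h import *
o=telemetry.get_obs(); print(o["time"],o["position"],o["q"].round(2),o["grip_width"])
a=np.radians(23.6); Rd=np.array([[np.cos(a),np.sin(a),0],[np.sin(a),-np.cos(a),0],[0,0,-1]])
for z in (.2,.15): print(rel([.486,.331,z],Rn.from_matrix(Rd),o))
E
python3 up.py
```

```text
15.625 [0.49795686 0.15742137 0.21812237] [0.05 0.37 1.83 0.1  0.78 1.15] 0.029438112662498003
(array([ 0.05445602, -0.16365358,  0.02920576]), array([-0.44525164, -9.92166294,  0.01008704]))
(array([ 0.045841  , -0.16326773,  0.07845647]), array([-0.44525164, -9.92166294,  0.01008704]))
```

>>> {"method": "step_arm", "body": {"targets": [{"dx":0.018,"dy":-0.05,"dz":0.008,"rx":0,"ry":-4,"rz":0},{"dx":0.036,"dy":-0.1,"dz":0.016,"rx":-0.2,"ry":-8,"rz":0},{"dx":0.05,"dy":-0.145,"dz":0.026,"rx":-0.4,"ry":-9.9,"rz":0},{"dx":0.054,"dy":-0.1635,"dz":0.032,"rx":-0.4,"ry":-9.9,"rz":0},{"dx":0.05,"dy":-0.1635,"dz":0.05,"rx":-0.4,"ry":-9.9,"rz":0}]}}

```text
time: 16.25
position: [0.4848, 0.3322, 0.1782]
tool_rot: [0.979, 0.206, 0.001, -0.001]
ft_force: [-0.5, -0.7, -1.6]
grip_width: 0.0295
```

>>> {"method": "step_arm", "body": {"targets": [{"dx":0,"dy":0,"dz":0,"rx":0,"ry":0,"rz":0},{"dx":0,"dy":0,"dz":0,"rx":0,"ry":0,"rz":0},{"dx":0,"dy":0,"dz":0,"rx":0,"ry":0,"rz":0},{"dx":0,"dy":0,"dz":0,"rx":0,"ry":0,"rz":0},{"dx":0,"dy":0,"dz":0,"rx":0,"ry":0,"rz":0}]}}

```text
time: 16.88
position: [0.485, 0.332, 0.1786]
tool_rot: [0.979, 0.206, 0.001, -0.001]
ft_force: [-0.2, -0.5, -0.4]
grip_width: 0.0291
```

```bash
python3 up.py; cat > ax.py <<'E'
from h import *
import sys
s=viewer.camera("scene"); w=viewer.camera("wrist"); n=sys.argv[1]
cv2.imwrite(f"pics/s{n}.png",cv2.resize(s["img"][170:350,330:490],(640,600)[:2])); cv2.imwrite(f"pics/w{n}.png",w["img"])
for nm,c in (("s",s),("w",w)):
    W=world(c); hsv=cv2.cvtColor(c["img"],cv2.COLOR_BGR2HSV)
    m=(cv2.inRange(hsv,(100,150,30),(130,255,255))>0)&(np.hypot(W[...,0]-.486,W[...,1]-.331)<.05)&(W[...,2]>.01)
    P=W[m]
    if len(P)<20: print(nm,"few");continue
    # mid of extents per height slice
    lo,hi=P[:,2].min(),P[:,2].max(); print(nm,len(P),lo,hi)
    z=P[:,2]; C=[]
    for a in np.arange(lo+.006,hi-.006,.008):
        Q=P[(z>=a)&(z<a+.008)]
        if len(Q)>5: C.append([*Q[:,:2].mean(0),a+.004])
    C=np.array(C)
    if len(C)>2: print("slope xy per z",np.polyfit(C[:,2],C[:,0],1)[0],np.polyfit(C[:,2],C[:,1],1)[0],C.mean(0))
E
python3 ax.py 12
```

```text
16.875 [0.48504997 0.33202242 0.17862274] [0.41 0.56 1.59 0.   0.99 1.56] 0.029146304133910395
(array([ 0.0004997 ,  0.00129312, -0.02137787]), array([-0.06840871, -0.11316325,  0.16577211]))
(array([0.00040086, 0.00135268, 0.02862199]), array([-0.06840871, -0.11316325,  0.16577211]))
s 324 0.08373254397608565 0.1845036269375404
slope xy per z 0.007263253214033523 0.06250916169981025 [0.49496098 0.33197863 0.13773254]
w 2820 0.09143812952616515 0.18393033329896313
slope xy per z -0.03491210969521 -0.007979324670009554 [0.49595157 0.33671613 0.14143813]
```

View pics/s12.png

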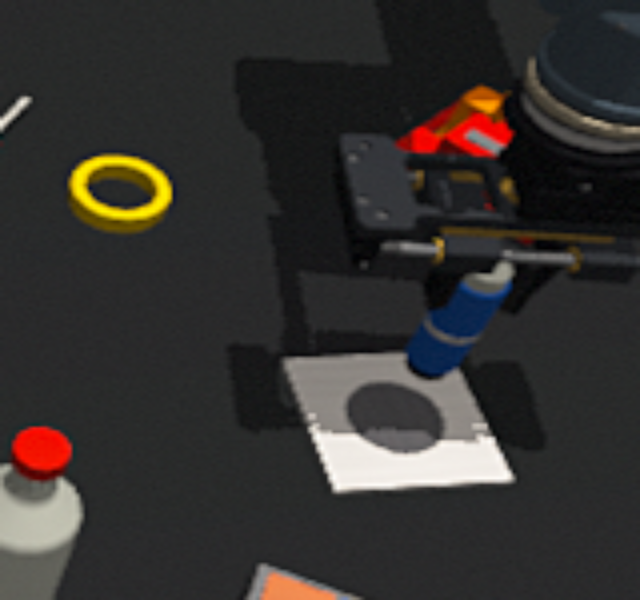

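View pics/w12.png

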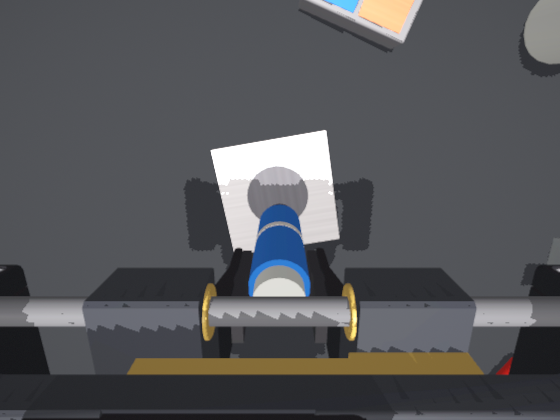

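The scene view shows the cartridge over the plate, apparently tilted. I'll compare its image direction with the projected vertical.

```bash
cat > vert.py <<'E'
from h import *
for n in ("scene","wrist"):
    c=viewer.camera(n); W=world(c); hsv=cv2.cvtColor(c["img"],cv2.COLOR_BGR2HSV)
    m=(cv2.inRange(hsv,(100,130,30),(130,255,255))>0)&(np.hypot(W[...,0]-.486,W[...,1]-.331)<.06)&(W[...,2]>.01)&(W[...,2]<.2)
    uv=np.argwhere(m)[:,::-1].astype(float); P=W[m]
    l=cv2.fitLine(uv.astype(np.float32),cv2.DIST_HUBER,0,.01,.01).ravel(); 
    p=telemetry.get_obs()["position"]; a,b=proj(c,[p-[0,0,.08],p]); d=(b-a)
    print(n,len(uv),"blue line deg",np.degrees(np.arctan(l[1]/l[0])),"vertical",np.degrees(np.arctan(d[1]/d[0])), "pred line pts",a.round(1),b.round(1),"blue ctr",uv.mean(0).round(1))
    # cylinder fit: full 3D least squares
    from scipy.optimize import least_squares
    P=P[(P[:,2]>P[:,2].min()+.004)&(P[:,2]<.18)]; c0=P.mean(0)
    def f(x):
        ax=np.array([x[2],x[3],1]); ax/=np.linalg.norm(ax); q=P-[x[0],x[1],c0[2]]
        return np.linalg.norm(np.cross(q,ax),axis=1)-.015
    view=-c["R"].T@c["t"]; dd=(c0-view)[:2]; dd/=np.linalg.norm(dd)
    r=least_squares(f,[*(c0[:2]+.012*dd),0,0],loss="soft_l1",f_scale=.001); print("  cyl centre",r.x[:2].round(4),"slopes",r.x[2:].round(4),"tilt deg",np.degrees(np.hypot(*r.x[2:])).round(2),"rms",np.sqrt(np.median(r.fun**2)))
    print("  z min of blue",np.percentile(W[m][:,2],1))
E
python3 vert.py
```

```text
scene 328 blue line deg -50.576023 vertical -61.28908245754192 pred line pts [438.3 274.9] [449.5 254.5] blue ctr [442.9 268.3]
  cyl centre [0.4826 0.3327] slopes [ 0.0002 -0.0069] tilt deg 0.4 rms 0.0005224503374619445
  z min of blue 0.08466055411852164
wrist 2859 blue line deg 64.3868 vertical 89.91894071475198 pred line pts [279.2 226.7] [279.3 283.1] blue ctr [279.1 246.4]
  cyl centre [0.4842 0.3323] slopes [-0.0053 -0.0017] tilt deg 0.32 rms 0.00012731761681016198
  z min of blue 0.09421448453761591
```

The cylinder fits give under 0.5° of tilt and a centre of (0.484,0.332), so it is upright. The foot is about 97 mm below the TCP, so touchdown should come at TCP z≈0.105.

>>> {"method": "step_arm", "body": {"targets": [{"dx":0.001,"dy":0.001,"dz":0.012,"rx":0,"ry":0,"rz":0},{"dx":0.001,"dy":0.001,"dz":0.03,"rx":0,"ry":0,"rz":0},{"dx":0.001,"dy":0.001,"dz":0.048,"rx":0,"ry":0,"rz":0},{"dx":0.001,"dy":0.001,"dz":0.06,"rx":0,"ry":0,"rz":0},{"dx":0.001,"dy":0.001,"dz":0.065,"rx":0,"ry":0,"rz":0}]}}

```text
time: 17.7
position: [0.4858, 0.3315, 0.1121]
tool_rot: [0.979, 0.206, -0.0, -0.001]
ft_force: [-0.4, -0.1, -1.8]
grip_width: 0.0292
```

>>> {"method": "step_arm", "body": {"targets": [{"dx":0,"dy":0,"dz":0.001,"rx":0,"ry":0,"rz":0},{"dx":0,"dy":0,"dz":0.002,"rx":0,"ry":0,"rz":0},{"dx":0,"dy":0,"dz":0.003,"rx":0,"ry":0,"rz":0},{"dx":0,"dy":0,"dz":0.004,"rx":0,"ry":0,"rz":0},{"dx":0,"dy":0,"dz":0.005,"rx":0,"ry":0,"rz":0}]}}

```text
time: 18.32
position: [0.4863, 0.3318, 0.1079]
tool_rot: [0.979, 0.206, 0.0, -0.001]
ft_force: [-0.7, -0.2, 6.8]
grip_width: 0.0292
```

Contact shows at +6.8 N. I'll check it's upright before releasing.

```bash
python3 vert.py; python3 ax.py 13; python3 -c "
from h import *
o=telemetry.get_obs();print(o['ft_force'],o['position'])"
```

```text
scene 268 blue line deg -50.88126 vertical -61.30199910799941 pred line pts [429.3 291.2] [439.3 272.9] blue ctr [433.2 285.7]
  cyl centre [0.4837 0.3324] slopes [ 0.0084 -0.0131] tilt deg 0.89 rms 0.000667515088553027
  z min of blue 0.013430156382696038
wrist 2833 blue line deg 64.04945 vertical 89.92877839973849 pred line pts [279.2 226.8] [279.3 283.3] blue ctr [279.1 246.5]
  cyl centre [0.4854 0.3318] slopes [-0.0057 -0.0025] tilt deg 0.36 rms 0.00021012094590221533
  z min of blue 0.023643305575555336
s 260 0.010951254707970735 0.11565852114236153
slope xy per z 0.02007579787800324 0.055236103627283206 [0.49617381 0.33179755 0.06531489]
w 2783 0.021021223229449885 0.11285040519116196
slope xy per z -0.006764348461393197 -0.0004011425382879751 [0.49734017 0.33640325 0.06702122]
[-0.5915898   0.47446628  5.4324279 ] [0.48620908 0.33174391 0.1078607 ]
```

View pics/s13.png

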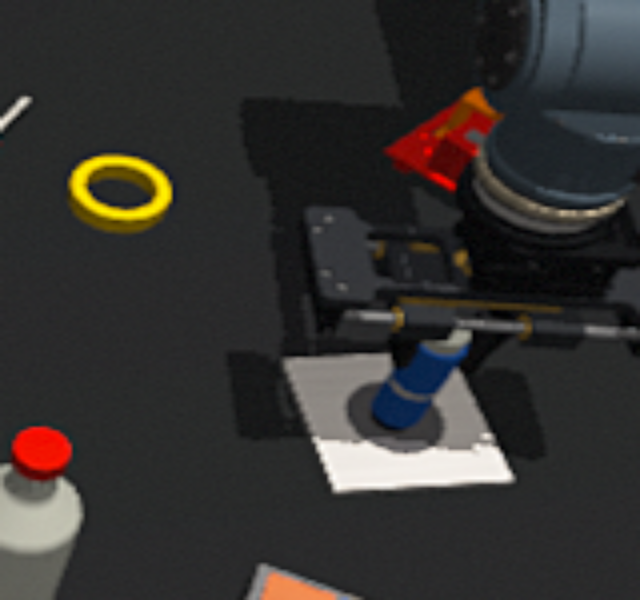

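The cartridge is on the disc's middle and upright, so I'll release.

>>> {"method": "step_arm", "body": {"targets": [{"dx":0,"dy":0,"dz":0,"rx":0,"ry":0,"rz":0},{"dx":0,"dy":0,"dz":0,"rx":0,"ry":0,"rz":0},{"dx":0,"dy":0,"dz":0,"rx":0,"ry":0,"rz":0},{"dx":0,"dy":0,"dz":0,"rx":0,"ry":0,"rz":0},{"dx":0,"dy":0,"dz":0,"rx":0,"ry":0,"rz":0}], "gripper": 0.65}}

```text
time: 19.15
position: [0.4862, 0.3317, 0.1077]
tool_rot: [0.979, 0.206, 0.0, -0.001]
ft_force: [0.9, -0.6, -0.2]
grip_width: 0.056
```

>>> {"method": "step_arm", "body": {"targets": [{"dx":0,"dy":0,"dz":-0.005,"rx":0,"ry":0,"rz":0},{"dx":0,"dy":0,"dz":-0.02,"rx":0,"ry":0,"rz":0},{"dx":0,"dy":0,"dz":-0.045,"rx":0,"ry":0,"rz":0},{"dx":0,"dy":0,"dz":-0.08,"rx":0,"ry":0,"rz":0},{"dx":0,"dy":0,"dz":-0.12,"rx":0,"ry":0,"rz":0}]}}

```text
time: 19.77
position: [0.4859, 0.3314, 0.2296]
tool_rot: [0.979, 0.206, 0.0, -0.001]
ft_force: [0.2, 0.5, 0.8]
grip_width: 0.0566
```

>>> {"method": "step_arm", "body": {"targets": [{"dx":0,"dy":0,"dz":-0.02,"rx":0,"ry":0,"rz":0},{"dx":-0.03,"dy":0,"dz":-0.03,"rx":0,"ry":0,"rz":0},{"dx":-0.06,"dy":0,"dz":-0.03,"rx":0,"ry":0,"rz":0},{"dx":-0.08,"dy":0,"dz":-0.03,"rx":0,"ry":0,"rz":0},{"dx":-0.08,"dy":0,"dz":-0.03,"rx":0,"ry":0,"rz":0}]}}

```text
time: 20.4
position: [0.4116, 0.2988, 0.2607]
tool_rot: [0.979, 0.206, 0.001, -0.001]
ft_force: [1.6, -1.2, -0.4]
grip_width: 0.0567
```

```bash
python3 vert.py; python3 - <<'E'
from h import *
s=viewer.camera("scene");t=viewer.camera("top"); cv2.imwrite("pics/s14.png",s["img"]); cv2.imwrite("pics/t14.png",t["img"])
o=telemetry.get_obs(); print(o["time"],o["ft_force"],o["joint_velocities"].round(3))
E
```

```text
scene 300 blue line deg -59.617733 vertical -64.15603573856835 pred line pts [442.5 225.8] [454. 202.] blue ctr [433.  284.3]
  cyl centre [0.4835 0.3323] slopes [-0.0014 -0.003 ] tilt deg 0.19 rms 0.0005810444012041779
  z min of blue 0.013439123151230858
wrist 153 blue line deg 77.61149 vertical 89.84792775960575 pred line pts [279.4 225.9] [279.5 281.6] blue ctr [279.4 111.1]
20.6 [-0.40940934  1.04837788 -0.41292986] [-0.001  0.009  0.003 -0.     0.    -0.   ]vert.py:11: RuntimeWarning: Mean of empty slice.
  P=P[(P[:,2]>P[:,2].min()+.004)&(P[:,2]<.18)]; c0=P.mean(0)
  ret = um.true_divide(
Traceback (most recent call last):
  File "vert.py", line 16, in <module>
    r=least_squares(f,[*(c0[:2]+.012*dd),0,0],loss="soft_l1",f_scale=.001); print("  cyl centre",r.x[:2].round(4),"slopes",r.x[2:].round(4),"tilt deg",np.degrees(np.hypot(*r.x[2:])).round(2),"rms",np.sqrt(np.median(r.fun**2)))
ValueError: Initial guess is outside of provided bounds
```

View pics/s14.png

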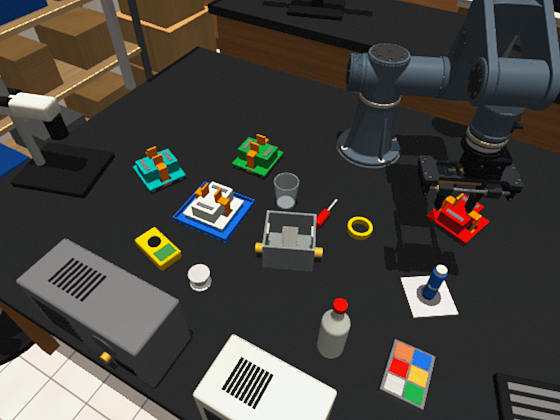

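View pics/t14.png

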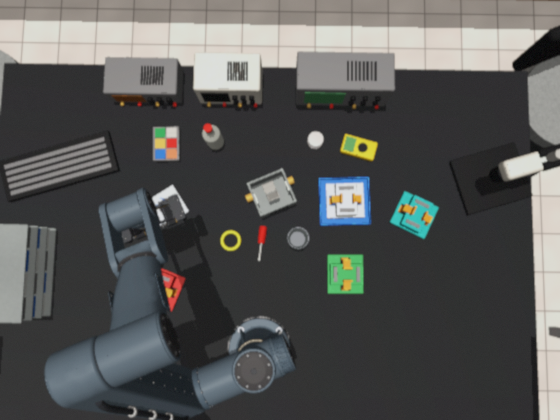

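Both pieces are in place: the cover in the tray at (215,205) in the scene view, the cartridge standing at (435,283). The bystanders have not moved and the arm is clear.

```bash
python3 -c "
from rig import robot
print(robot.hand_in())"
```

```text
the job is handed in; nothing more can be done
None
```

The job is done and handed in at about 20.6 s of the 54 s allowed. I pinched both tabs, lifted the cover off and laid it tabs up and square in the tray. Then I gripped the leaning cartridge along its axis, lifted it straight out and stood it on the middle of the plate.

**Cover:** it was let go only after light contact (about 7 N). In the pictures after release it lies centred in the tray, tabs up.

**Cartridge:** it was also let go only after light contact (about 7 N). After release it stood by itself at about (0.484, 0.332). The scene-camera fit gave a tilt of about 0.2°.

**Bystanders:** in the last top and scene pictures they look unmoved, and the arm is clear of everything. The highest wrist force I read was about 7 N.

**Checks that failed or disagreed:**
- **Grip width on the tabs:** it read 31 mm where 34 mm was expected; the lift still went cleanly.
- **Camera positions:** the top and wrist cameras put the tabs about 3 mm apart, and I followed the wrist camera.
- **Cap height:** the 117 mm given matched the cap's top face rather than its centre.
- **Image-line check:** the line-direction check differed from vertical by about 11–25° while the cartridge was held and about 5° after release, because it followed the body's outline. I relied on the cylinder fits, which gave under 1°.
- **Last wrist fit:** after I drew back, the wrist-camera fit failed with too few usable points, so the final tilt rests on the scene camera alone.

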